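Click the listening unit's source dial round to the record

ROBOT

A 7-joint arm with a two-finger parallel gripper is mounted at the origin on the work surface. World frame = base frame: x ahead of the robot, y to its left, z up, the work surface at z = 0. Lengths are in m, angles in rad, forces in N, time in s.
With the tool pointing down it reaches from about 0.4 to 0.85 m from the base axis. Payload 10.4 kg.
Tool frame: the origin (TCP) lies midway between the tips of the shut fingers; the grasp point (between the pads) lies 19 mm behind it; z points along the fingers, y is the line along which they close (so a half turn about z gives the same grasp; the last joint's range is limited). The gripper opens to 87 mm and grips with 3 to 60 N. Pads are 19 mm wide; open, the fingers measure 117 mm over their backs; the gripper's body (75 mm by 190 mm) begins 51 mm behind the grasp point.
Start: joints at [1.197, 0.332, -0.065, 1.46, 0.022, 1.35, -0.088], TCP at [0.215, -0.587, 0.223] pointing down, gripper open.
Joint ranges: [-2.6, 2.6], [-0.5, 2.12], [-1.47, 1.34], [0.16, 2.42], [-1.27, 4.41], [0.06, 2.06], [-2.6, 2.6]. Speed limits (rad/s): [2.22, 2.22, 2.79, 2.79, 3.14, 3.14, 3.14].

INTERFACE

Orientations are given as a unit quaternion [x, y, z, w].
In Python, from bench import r gives the robot as it stands.
- The arm moves only by the tool move_arm, never from a script. Its argument "targets" is a list of rows, each a list of 3 entries, a list of its own where there are three numbers: the shift along the tool's x, y, z in cm, then the turn, a rotation vector about the tool's x, y, z in rad, then the opening in per cent of the stroke, from 0 (shut) to 100 (fully open). In form: [[[x, y, z], [wx, wy, wz], gripper], ...]. A call has 1 to 20 rows; each row shifts and turns the commanded pose from where the row before left it, along the tool's axes as they then stand; what a row does not reach is not made up. A row lasts 1/8 s, in which the tool goes at most 62.5 mm and 10.7 degrees, less where a joint would pass 70% of its speed; a pose out of reach is approached as far as the arm can. A call with a gripper value outside its range is refused whole. The fingers move at their own pace and stop on an object; "grip_force" is the grip in N (left out, the last holds). Time passes only in rows, so rows that do not move let the fingers close. It gives the time, the measured TCP pose, the force, the opening and the grip force at its end, in the units of the state.
- r.read_state(): the state, without advancing time (a new reading comes with each control period).
- r.camera(name): name is "scene" or "top" or "wrist"; returns a dict with "image" (384x512x3 uint8, blue, green, red), "vertical_fov" (degrees; the focal length in pixels is half the picture's height over the tangent of half this angle, whatever the lens; pixels are square), "cx", "cy" (the principal point, pixels), "cam_to_world" (4x4, takes a point from camera to world coordinates). Camera axes: x right, y down, z forward; pixel columns grow to the right and rows downward; lengths in m; the calibration is good to about 2 mm. A picture is of the moment at which its call begins. There is no depth.
- r.close_job(): hands the job in; it is judged then, once.
The state is a dict: "time": time; "joint_positions": joint angles; "joint_vel": joint speeds; "joint_torque": joint torques, N m; "ee_pos": TCP position; "eef_rot": TCP orientation; "ft_force": force on the tool from outside, world axes, zero at the start; "torque": the same for the moment, N m; "width": finger opening in m; "grip_force": force on a finger pad.
Only numpy, scipy, OpenCV 4.12 (cv2) and the standard library are available. Lean on these libraries where they do the work, as an engineer would, in place of code of your own. Each camera call takes 0.05 s, during which the arm holds its last target. There are 200 camera calls.

TASK

Somebody wants to listen to a record: with a fingertip, turn the big knurled dial on top of the listening unit, click by click, until it clicks into place with its pointer at the tile that shows a record (the round disc with a small centre). Do not pick up, push away or knock over any of the things that stand around, nor the metal weight on the unit.

Things in the scene. Friction and masses are not known exactly. Their poses are not given: they have to be found in the camera images.
- dial: the dial: black disc lying flat, 96 mm across its knurled rim (ridges 2.5 mm deep; too wide to pinch), flat top 22 mm above the unit's top plate; flush dark metal disc 48 mm across in the middle, white pointer line 15 to 45 mm from the axis. Origin on the axis at the top plate; -x is the pointer direction. A finger pressed on the top 35 mm off-axis with 5 to 10 N and swept round turns it
- dial_top (a point): centre of the dial's top face, on its axis, 82 mm above the table
- dial_aim (a point): turns with the dial: point 82 mm from its axis in the pointer direction, 3 mm above the top plate. Starts over the off tick. Clicks (detents) every 36 degrees, at the tick and at the middle of each tile; let go elsewhere the dial swings to the nearest. It resists, up to about 0.07 N m (2 N at 35 mm), to halfway between clicks, then snaps on. End stops 14 degrees past the outer tiles
- unit: listening unit, fixed: wooden case 250 (x) x 280 (y) x 60 mm tall with grey top plate; origin at the centre of its underside, -x side (speaker slots) towards the robot; dial axis at (0.020, 0) in its frame. A small white tick on the -x side of the dial marks off. Four tiles stand 82 mm from the dial axis, one and two clicks either side of the tick, in any order
- tile_record: black plastic tile 38 x 38 x 2 mm lying on the unit's top plate; origin at the centre of its underside; its picture is in white: a record (round disc 34 mm across with a small black centre). The wanted position
- tile_tape: black plastic tile 38 x 38 x 2 mm lying on the unit's top plate; origin at the centre of its underside; its picture is in white: a cassette (34 x 21 mm rectangle with two black dots)
- tile_bars: black plastic tile 38 x 38 x 2 mm lying on the unit's top plate; origin at the centre of its underside; its picture is in white: three bars of growing length
- tile_phones: black plastic tile 38 x 38 x 2 mm lying on the unit's top plate; origin at the centre of its underside; its picture is in white: headphones (an arch, thin line)
- record_weight: record weight (steel puck, 54 mm wide, 30 mm tall) standing on the unit's top plate, about 0.13 m from the dial axis at the unit's back right corner; loose, a bystander. Origin at the centre of its underside
- tape_roll: roll of packing tape lying flat, 100 mm wide, 48 mm tall, just left of the unit; loose, a bystander. Origin at the centre of its underside
- record_brush: wooden record brush 120 x 45 x 38 mm lying just right of the unit; loose, a bystander. Origin at the centre of its underside
- mug: white mug, 80 mm wide, 90 mm tall; loose, a bystander. Origin at the centre of its underside
- headphones: dark headphones lying on the table, about 120 x 160 mm, 68 mm tall; loose, a bystander. Origin at the centre of its underside
- marker_pen: marker pen lying on the table, about 135 mm long, 18 mm thick; loose, a bystander. Origin at the centre of its underside
- sleeves: stack of square record sleeves 190 x 190 x 20 mm on the table at the left, fixed

How it is judged:
On the way, in this order (a step that is already met when the one before it is completed fails the run):
1. a finger touches the dial (contact force between the fingers and dial above 0.5 N), for 0.05 s.
2. the pointer comes to the record tile (horizontal distance between dial_aim and tile_record below 0.01 m), for 0.2 s.
At the end, for the whole second after the job is handed in: the dial rests clicked in with its pointer at the record tile (the point 82 mm out on the pointer line within 10 mm of the tile's centre, about 7 degrees), standing still, and every loose bystander within 25 mm of where it began (horizontal distance between dial_aim and tile_record below 0.01 m and angular speed of dial below 0.1 rad/s and distance of each of record_weight, tape_roll, record_brush, mug, headphones, marker_pen from where it was at the start of the episode below 0.025 m); the robot touches nothing.
It fails at once if record weight, tape roll, record brush: one of these lifted, knocked over or shoved more than 25 mm (distance of any of record_weight, tape_roll, record_brush from where it was at the start of the episode above 0.025 m or angle between any of record_weight, tape_roll, record_brush's own z axis and vertical above 0.5 rad).
It fails at once if mug, headphones, marker pen: one of these lifted, knocked over or shoved more than 25 mm (distance of any of mug, headphones, marker_pen from where it was at the start of the episode above 0.025 m or angle between any of mug, headphones, marker_pen's own z axis and vertical above 0.5 rad).
It also fails if it takes over 40 s, if anything falls off the work surface, if the arm or the gripper's body presses on something with over 40 N, if the wrist force passes 120 N, or if a joint passes its speed limit or range.

## Working session

There is one attempt and no reset: what is moved stays moved. The work goes in short steps, Python scripts to look and compute and a tool call to move; the robot and the scene stay as the last step left them, time stands still between calls to the robot, and variables do not carry over. Pictures are saved under pics/ and viewed, at most 10 in all, crops included, and the job is handed in when it is done.

Besides the shell and the picture viewer there is one more tool, called as name(argument=value, ...), one argument or row to a line, values as JSON. move_arm: Moves the arm, as the interface text tells. Its arguments: {"type":"object","properties":{"targets":{"type":"array"},"grip_force":{"type":"number"}},"required":["targets"]}

```bash
mkdir -p pics; python3 - <<'E'
from bench import r
import cv2
for n in("top","scene"):
    c=r.camera(n); cv2.imwrite(f"pics/{n}0.png",c["image"]); print(n,c["vertical_fov"],c["cx"],c["cy"],c["cam_to_world"])
s=r.read_state(); print(s)
E
```

```text
top 51.73436938816789 253.86140330727395 194.20404557929496 [[ 0.02625352 -0.98711429  0.15784844  0.36024034]
 [-0.99921374 -0.03060556 -0.02520333  0.01639203]
 [ 0.0297096  -0.15706265 -0.98714166  1.24512692]
 [ 0.          0.          0.          1.        ]]
scene 53.43401054742668 250.42936446569558 194.57644905526203 [[ 0.00829725  0.697666   -0.71637512  1.34828512]
 [ 0.99989817 -0.01410657 -0.00215706 -0.0066889 ]
 [-0.01161051 -0.71628428 -0.697712    0.86484135]
 [ 0.          0.          0.          1.        ]]
{'time': 0.1, 'joint_positions': array([ 1.19741274,  0.33280965, -0.06468785,  1.46080572,  0.02156814,
        1.34988047, -0.08848408]), 'joint_vel': array([ 0.00101281, -0.00258624, -0.00061265, -0.00223257,  0.0001193 ,
       -0.00019356, -0.00162749]), 'joint_torque': array([ 1.42712401e-03, -6.24547148e+01,  2.47092394e-02, -3.90719461e+01,
       -6.14312128e-02,  3.65193968e-02,  4.49815775e-05]), 'ee_pos': array([ 0.2146638 , -0.58664067,  0.22185748]), 'eef_rot': array([ 9.84656711e-01,  1.74501564e-01, -1.17729320e-04, -5.93255963e-04]), 'ft_force': array([-0.93334065,  0.08511545, -0.10865911]), 'torque': array([ 0.0089725 , -0.01993485, -0.04798361]), 'grip_force': 0.0, 'width': 0.08695410633620368}
```

View pics/top0.png

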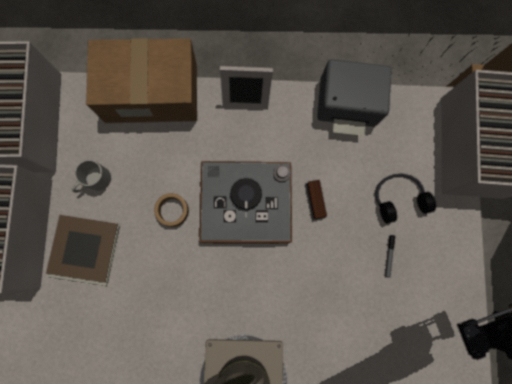

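View pics/scene0.png

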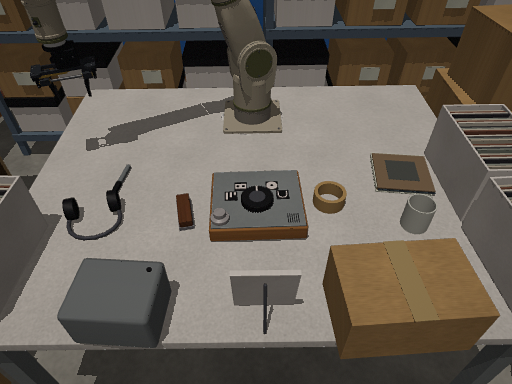

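The unit sits near pixel (246,200) in the top view, with the dial at (246,193) and the pointer down towards the tick. The record tile is at (230,216), one click to the robot's left (+y). The phones are at (220,203), the tape at (262,216) and the bars at (272,203).

```bash
cat > h.py <<'E'
from bench import r
import cv2, numpy as np
from scipy.spatial.transform import Rotation as R
def px(c,u,v,z):
    f=192/np.tan(np.radians(c["vertical_fov"]/2)); T=c["cam_to_world"]
    d=T[:3,:3]@np.array([(u-c["cx"])/f,(v-c["cy"])/f,1]); o=T[:3,3]
    return o+d*(z-o[2])/d[2]
E
python3 - <<'E'
from h import *
c=r.camera("top"); im=c["image"]
cv2.imwrite("pics/crop1.png",cv2.resize(im[150:255,145:335],None,fx=4,fy=4,interpolation=cv2.INTER_CUBIC))
for n,u,v,z in[("dial",246,193,.082),("rec",230,216,.062),("phones",220,203,.062),("tape",262,216,.062),("bars",272,203,.062),("c1",201,162,.06),("c2",291,162,.06),("c3",291,240,.06),("c4",200,240,.06)]: print(n,px(c,u,v,z).round(3))
p=r.read_state(); print(R.from_quat(p["eef_rot"]).as_matrix().round(3))
E
```

```text
dial [0.549 0.01  0.082]
rec [0.481 0.056 0.062]
phones [0.519 0.087 0.062]
tape [ 0.484 -0.04   0.062]
bars [ 0.524 -0.069  0.062]
c1 [0.644 0.15  0.06 ]
c2 [ 0.654 -0.126  0.06 ]
c3 [ 0.415 -0.128  0.06 ]
c4 [0.407 0.142 0.06 ]
[[ 0.939  0.344 -0.   ]
 [ 0.344 -0.939  0.001]
 [-0.    -0.001 -1.   ]]
```

View pics/crop1.png

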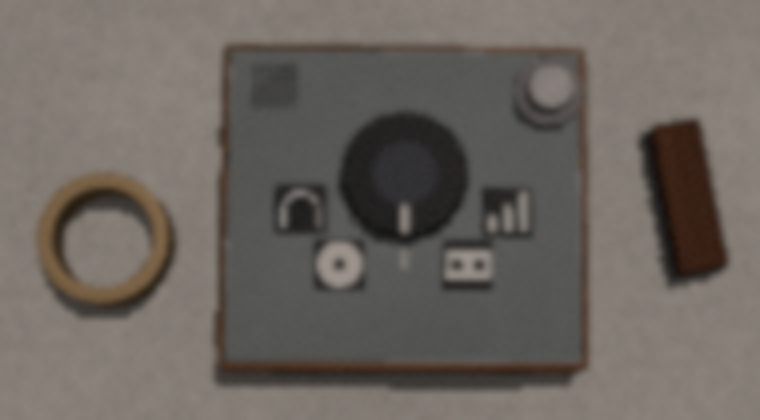

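move_arm(
  targets=[
    [[0,0,0],[0,0,0.176],0],
    [[0,0,0],[0,0,0.176],0],
    [[2.4,-4.0,0],[0,0,0],0],
    [[2.4,-4.0,0],[0,0,0],0],
    [[2.4,-4.0,0],[0,0,0],0],
    [[2.4,-4.0,0],[0,0,0],0],
    [[2.4,-4.0,0],[0,0,0],0],
    [[2.4,-4.0,0],[0,0,0],0],
    [[2.4,-4.0,0],[0,0,0],0],
    [[2.4,-4.0,0],[0,0,0],0],
    [[2.4,-4.0,0],[0,0,0],0],
    [[2.4,-4.0,0],[0,0,0],0],
    [[2.4,-4.0,0],[0,0,0],0],
    [[2.4,-4.0,0],[0,0,0],0],
    [[2.4,-4.0,0],[0,0,0],0],
    [[2.4,-4.0,0],[0,0,0],0],
    [[2.4,-4.0,0],[0,0,0],0],
    [[0,0,0],[0,0,0],0],
  ],
)

```text
time: 2.4
ee_pos: [0.5761, 0.0169, 0.222]
eef_rot: [1.0, 0.002, -0.0, -0.001]
ft_force: [-0.1, -0.9, -1.1]
width: 0.0003
grip_force: 0.0
```

```bash
python3 - <<'E'
from h import *
c=r.camera("wrist"); cv2.imwrite("pics/w1.png",c["image"])
np.savez("w1.npz",**c)
f=192/np.tan(np.radians(c["vertical_fov"]/2)); T=c["cam_to_world"]
for p in([.548,.010,.082],[.481,.056,.062]):
    q=T[:3,:3].T@(np.array(p)-T[:3,3]); print(q[:2]/q[2]*f+[c["cx"],c["cy"]])
print(T.round(3),f)
E
```

```text
[256.82638447 208.53218939]
[217.73717128 255.32648386]
[[ 0.005 -0.959 -0.282  0.653]
 [-1.    -0.006  0.001  0.018]
 [-0.002  0.282 -0.959  0.384]
 [ 0.     0.     0.     1.   ]] 295.5137588134179
```

View pics/w1.png

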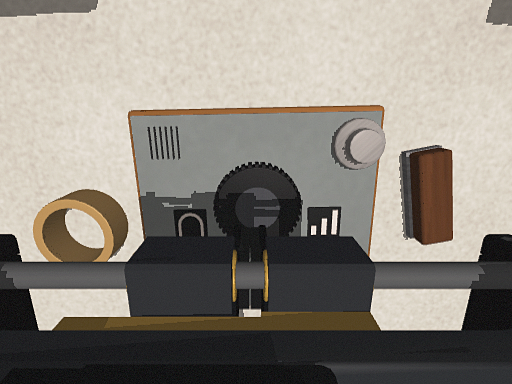

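The wrist view confirms the dial centre near pixel (258,206), close to the estimate. I'll move to the far side of the dial and go down.

move_arm(
  targets=[
    [[0.6,-0.3,4],[0,0,0],0],
    [[0,0,4],[0,0,0],0],
    [[0,0,3.5],[0,0,0],0],
    [[0,0,1.5],[0,0,0],0],
    [[0,0,0.6],[0,0,0],0],
    [[0,0,0],[0,0,0],0],
    [[0,0,0],[0,0,0],0],
  ],
)

```text
time: 3.32
ee_pos: [0.5823, 0.0156, 0.0878]
eef_rot: [1.0, -0.001, 0.001, 0.0]
ft_force: [-0.0, 0.6, 0.1]
width: 0.0005
grip_force: 0.0
```

move_arm(
  targets=[
    [[0,-0.6,0.4],[0,0,0],0],
    [[0,0,0.2],[0,0,0],0],
    [[0,0,0.1],[0,0,0],0],
    [[0,0,0],[0,0,0],0],
  ],
)

```text
time: 3.82
ee_pos: [0.5823, 0.0223, 0.0822]
eef_rot: [1.0, -0.0, 0.001, 0.0]
ft_force: [-8.1, -0.1, 23.5]
width: 0.0002
grip_force: 11.5
```

move_arm(
  targets=[
    [[0,0,-0.07],[0,0,0],0],
    [[0,0,0],[0,0,0],0],
  ],
)

```text
time: 4.08
ee_pos: [0.5822, 0.0223, 0.0823]
eef_rot: [1.0, -0.0, 0.001, 0.0]
ft_force: [-6.5, -0.1, 18.1]
width: 0.0004
grip_force: 8.4
```

move_arm(
  targets=[
    [[0,0,-0.1],[0,0,0],0],
    [[0.08,0.3,0],[0,0,0],0],
    [[0.06,0.3,0],[0,0,0],0],
    [[0.04,0.3,0],[0,0,0],0],
    [[0.01,0.3,0],[0,0,0],0],
    [[-0.01,0.3,0],[0,0,0],0],
    [[-0.04,0.3,0],[0,0,0],0],
    [[-0.06,0.3,0],[0,0,0],0],
    [[-0.08,0.2,0],[0,0,0],0],
    [[0,0,0],[0,0,0],0],
  ],
)

```text
time: 5.32
ee_pos: [0.5827, -0.001, 0.0825]
eef_rot: [1.0, -0.0, 0.001, -0.0]
ft_force: [0.8, -0.6, 6.2]
width: 0.0004
grip_force: 3.2
```

```bash
python3 - <<'E'
from h import *
c=r.camera("top"); im=c["image"]
a=cv2.resize(im[165:240,195:300],None,fx=4,fy=4,interpolation=cv2.INTER_CUBIC)
c=r.camera("scene"); b=cv2.resize(c["image"][160:245,205:312],None,fx=4,fy=4,interpolation=cv2.INTER_CUBIC)[:300,:420]
b=cv2.resize(b,(360,300)); cv2.imwrite("pics/c2.png",np.hstack([a,b]))
E
```

```text
(no output)
```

View pics/c2.png

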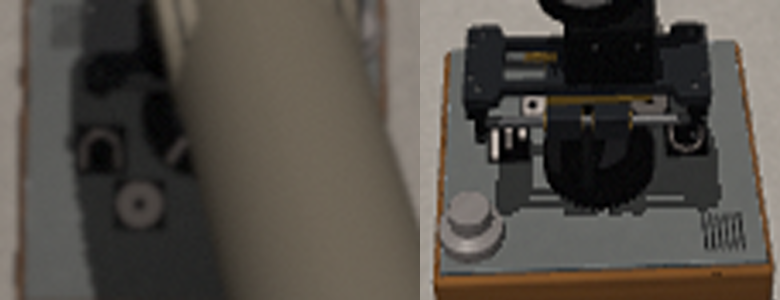

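In the top crop the pointer end shows at (180,152), already swung towards the record tile at (138,205). I'll lift straight up, retreat and check.

move_arm(
  targets=[
    [[0,0,-1],[0,0,0],0],
    [[0,0,-4],[0,0,0],0],
    [[0,0,-5],[0,0,0],0],
    [[0,5,-4],[0,0,0],0],
    [[0,5,0],[0,0,0],0],
    [[0,5,0],[0,0,0],0],
    [[0,5,0],[0,0,0],0],
    [[0,5,0],[0,0,0],0],
    [[0,0,0],[0,0,0],0],
    [[0,0,0],[0,0,0],0],
  ],
)

```text
time: 6.68
ee_pos: [0.5813, -0.2492, 0.2204]
eef_rot: [1.0, -0.0, 0.0, -0.0]
ft_force: [0.1, 0.1, -0.0]
width: 0.0004
grip_force: 0.0
```

```bash
python3 - <<'E'
from h import *
c=r.camera("top"); im=c["image"]
cv2.imwrite("pics/c3.png",cv2.resize(im[150:255,145:335],None,fx=4,fy=4,interpolation=cv2.INTER_CUBIC))
E
```

```text
(no output)
```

View pics/c3.png

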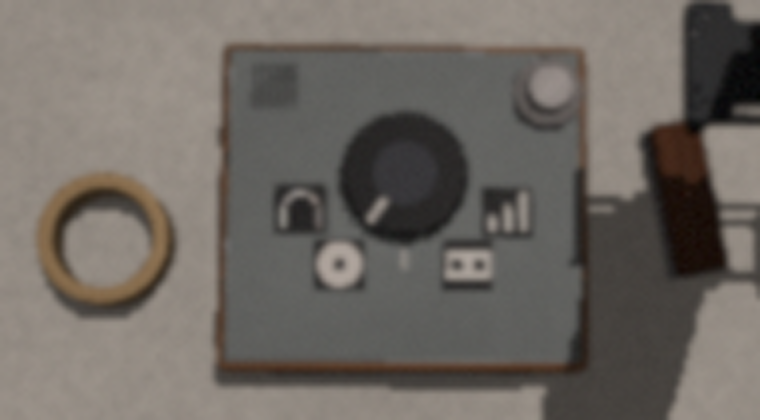

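The pointer line runs from (385,198) to (368,222), aimed at the record tile centre (339,264). The dial has clicked in there and the weight, tape roll and brush in this crop haven't moved.

```bash
python3 -c "
from bench import r
print(r.close_job())"
```

```text
the job is handed in; nothing more can be done
None
```

I turned the dial one click and it now rests clicked in with its pointer at the record tile; in the last picture the weight, tape roll and brush had not moved, the arm stayed clear of the other things, and I handed the job in (no verdict came back).

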